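Turn a long tube rack past a post and park it in its bay

TASK

Park the long tube rack in the metal bay: push it about at its ends with the fingertips so that it turns past the short steel post and points into the bay's mouth, then slide it in lengthwise until it is fully home against the stop at the back. The rack must stay flat on the bench: push gently, and do not grip, lift or tip it. Leave the other things where they stand.

Things in the scene. Friction and masses are not known exactly. Their poses are not given: they have to be found in the camera images.
- rack: the long tube rack: a loose white block 220 mm long (x), 44 mm wide (y), 30 mm high, with a row of grey-capped tubes fixed in it, 45 mm high in all; about 0.35 kg, slides under a few newtons. Origin at the centre of its underside. It starts roughly across the bay's direction, beyond the post as seen from the bay, its -x end nearer to the robot
- bay: the bay: a fixed aluminium channel, two guide walls and an end stop, no floor; walls 25 mm high, 6 mm thick. Origin on the bench at the centre of its mouth, y axis pointing in. Inside 64 mm wide, 180 mm deep (stop face at y = +180 mm). At the mouth the walls flare 17 mm outwards over 29 mm in front of y = 0. Foot strips 16 mm wide, 3 mm thick outside. A rack fully home sticks out by 40 mm
- post: a short steel post fixed to the bench, 24 mm across, 50 mm high, with a foot flange 48 mm across, 4 mm thick; origin at the centre of its foot. It stands in front of the mouth, beside the bay's centre line on the side away from the robot; the rack fits past it along the centre line only when pointing into the bay
- short_rack: bystander: a short white tube rack with a few grey-capped tubes, 90 x 44 x 44 mm, otherwise like the long one; origin at the centre of its underside
- tape: bystander: a roll of tape lying flat, 72 mm across, 19 mm high; origin at the centre of its underside
- vial: bystander: a small glass vial with a black cap, 28 mm across, 55 mm high; origin at the centre of its underside
- jar: bystander: an amber jar with a white cap, 50 mm across, 70 mm high; origin at the centre of its underside
- beaker: bystander: a small white plastic beaker, 60 mm across, 60 mm high; origin at the centre of its underside
- dish: bystander: a clear closed culture dish, 90 mm across, 15 mm high; origin at the centre of its underside
- bottle: bystander: a glass bottle with an orange cap, 70 mm across, 150 mm high; origin at the centre of its underside
There are look-alikes about, which are no part of the job. What is shaped like the rack but brown or orange is not meant.

How it is judged:
On the way:
1. the rack, still outside, has been turned to point into the bay's mouth (angle between the x axis of rack and the y axis of bay, either way round below 0.5 rad and y of rack in the frame of bay below -0.04 m and x of rack in the frame of bay between -0.08 and 0.08 m), for 0.1 s.
At the end, for the whole second after the job is handed in: The rack lies flat and at rest inside the bay, its leading end within 10 mm of the stop, in line with the bay, and every bystander is within 30 mm of where it began (y of rack in the frame of bay between 0.06 and 0.08 m and x of rack in the frame of bay between -0.016 and 0.016 m and angle between the x axis of rack and the y axis of bay, either way round below 0.13 rad and angle between rack's own z axis and vertical below 0.05 rad and height (world z) of rack below 0.004 m and linear speed of rack below 0.01 m/s and distance of each of short_rack, tape, vial, jar, beaker, dish, bottle from where it was at the start of the episode below 0.03 m); the robot touches nothing.
It fails at once if the rack is lifted off the bench or climbs a wall (height (world z) of rack above 0.008 m).
It fails at once if the rack is tipped (angle between rack's own z axis and vertical above 0.2 rad).
It fails at once if the rack is gripped or pushed roughly (more than 60 N) (contact force between the fingers and rack above 60 N).
It fails at once if a bystander is pushed away or knocked over (distance of any of short_rack, tape, vial, jar, beaker, dish, bottle from where it was at the start of the episode above 0.03 m or angle between any of short_rack, tape, vial, jar, beaker, dish, bottle's own z axis and vertical above 0.5 rad).
It also fails if it takes over 72 s, if anything falls off the work surface, if the arm or the gripper's body presses on something with over 40 N, if the wrist force passes 120 N, or if a joint passes its speed limit or range.

ROBOT

A 6-joint arm with a two-finger parallel gripper is mounted at the origin on the work surface. World frame = base frame: x ahead of the robot, y to its left, z up, the work surface at z = 0. Lengths are in m, angles in rad, forces in N, time in s.
With the tool pointing down it reaches from about 0.375 to 0.9 m from the base axis. Payload 3.1 kg.
Tool frame: the origin (TCP) lies between the finger pads; the fingertips stand 22 mm ahead of it and the grasp point (between the pads) lies 3 mm ahead of it; z points along the fingers, y is the direction in which the jaws open and shut (so a half turn about z gives the same grasp; the last joint's range is limited). The gripper opens to 87 mm and grips with 3 to 60 N. Pads are 19 mm wide; open, the fingers measure 117 mm over their backs; the gripper's body (75 mm by 190 mm) begins 51 mm behind the grasp point.
Start: joints at [1.123, 0.527, 1.433, -0, 1.181, -0.178], TCP at [0.166, 0.603, 0.245] pointing down, gripper open.
Joint ranges: [-3.08, 3.08], [-0.75, 2.2], [0.22, 2.44], [-1.43, 4.57], [0, 2.65], [-2.85, 2.85]. Speed limits (rad/s): [2.79, 2.79, 3.14, 3.14, 3.14, 3.14].

INTERFACE

Orientations are given as a unit quaternion [x, y, z, w].
In Python, from rig import get_obs, camera, get_calibration, hand_in, search_frame gives the robot as it stands.
- The arm moves only by the shell command python3 -m jog 'ROWS' [FORCE]. ROWS is JSON, a list of rows, each an object with "grip": the closure in counts, from 0 (fully open) to 255 (shut); "travel": the shift along the world's x, y, z in cm, a list of three; "twist": the turn about the world's z in degrees. A call has 1 to 8 rows; each row shifts and turns the commanded pose from where the row before left it; what a row does not reach is not made up. A row lasts 1/10 s, in which the tool goes at most 50 mm and 8.59 degrees, less where a joint would pass 70% of its speed; a pose out of reach is approached as far as the arm can. A call is refused whole if a number of a shift passes 5 or a number of a turn 8.59, either way. A call with a gripper value outside its range is refused whole. The fingers move at their own pace and stop on an object; FORCE is the grip in N (left out, the last holds). Time passes only in rows, so rows that do not move let the fingers close. It gives the time, the measured TCP pose, the force and the opening at its end, in the units of the state.
- get_obs(): the state, without advancing time (a new reading comes with each control period).
- camera(name): name is "scene" or "top" or "wrist"; returns the picture (384x512x3 uint8, red, green, blue); there is no depth.
- get_calibration(name): a dict with "fx", "fy", "cx", "cy" (pixels), "R" (3x3) and "t" (3): a world point X has camera coordinates R X + t; the wrist camera has in their place "T_tool_cam" (4x4, takes a point from camera to tool coordinates, whose origin is the TCP and whose axes are the flange's). Camera axes: x right, y down, z forward; pixel columns grow to the right and rows downward; lengths in m; the calibration is good to about 2 mm. The wrist camera is an equidistant fisheye: a pixel r from the principal point sees the ray r / f radians off the axis. A picture is of the moment at which its call begins: read the wrist's pose just before it. get_calibration takes no time and is no camera call.
- hand_in(): hands the job in, once; it reports no verdict.
Trained networks look in the newest picture that a camera, given by its name, has taken for a name from the list of things; names that differ only in an ending like _2 or _b are one class to them, and where a whole thing is asked for, a point or a joint stands for the part that bears it (a point fixed in the world has none). Each returns a list of dicts, best first, with "p" (0 to 1); they miss things now and then, are a little off and sometimes report something else, mostly with a low value. They report only what shows in the picture. A call takes as long as a camera call. They do not tell look-alikes from the thing itself.
- search_frame(target, camera): "at" ([x, y, z] in m, in world coordinates, good to about 4 mm: the middle of the surface that is visible of it).
The state is a dict: "time": time; "q": joint angles; "joint_velocities": joint speeds; "joint_torque": joint torques, N m; "position": TCP position; "tool_rot": TCP orientation; "ft_force": force on the tool from outside, world axes, zero at the start; "moment": the same for the moment, N m; "grip_width": finger opening in m.
Only numpy, scipy, OpenCV 4.12 (cv2) and the standard library are available. Lean on these libraries where they do the work, as an engineer would, in place of code of your own. Each camera call takes 0.05 s, during which the arm holds its last target. There are 200 camera calls.

## Working session

There is one attempt and no reset: what is moved stays moved. The work goes in short steps, Python scripts to look and compute and a shell command to move; the robot and the scene stay as the last step left them, time stands still between calls to the robot, and variables do not carry over. Pictures are saved under pics/ and viewed, about 8 in all and at most 12, crops included, and the job is handed in when it is done.

```bash
mkdir -p pics; cat > h.py <<'E'
import numpy as np, cv2, json
from rig import get_obs, camera, get_calibration, search_frame
def pix2w(name,u,v,z):
    c=get_calibration(name);R=np.array(c["R"]);t=np.array(c["t"])
    o=-R.T@t; d=R.T@np.array([(u-c["cx"])/c["fx"],(v-c["cy"])/c["fy"],1])
    return o+d*(z-o[2])/d[2]
def w2pix(name,X):
    c=get_calibration(name);p=np.array(c["R"])@np.array(X)+np.array(c["t"])
    return np.array([c["fx"]*p[0]/p[2]+c["cx"],c["fy"]*p[1]/p[2]+c["cy"]])
E
python3 - <<'E'
from h import *
a=camera("top");b=camera("scene")
cv2.imwrite("pics/top0.png",cv2.resize(a[:,:,::-1],(800,600),interpolation=cv2.INTER_CUBIC))
cv2.imwrite("pics/scene0.png",cv2.resize(b[:,:,::-1],(800,600),interpolation=cv2.INTER_CUBIC))
for n in "rack bay post short_rack tape vial jar beaker dish bottle".split():
    print(n,[(np.round(r["at"],3).tolist(),round(r["p"],2),w2pix("top",r["at"]).round().tolist()) for r in search_frame(n,"top")[:3]])
print(get_obs())
E
```

```text
rack [([0.58, -0.18, 0.031], 0.96, [267.0, 174.0]), ([0.32, -0.158, 0.03], 0.67, [262.0, 247.0]), ([0.295, -0.552, 0.027], 0.65, [373.0, 252.0])]
bay [([0.522, 0.118, 0.024], 0.97, [184.0, 191.0])]
post [([0.597, -0.082, 0.003], 0.55, [240.0, 170.0])]
short_rack [([0.406, 0.184, 0.03], 0.78, [165.0, 224.0])]
tape [([0.415, 0.029, 0.021], 0.71, [209.0, 221.0]), ([0.405, 0.18, 0.03], 0.6, [166.0, 224.0])]
vial [([0.672, 0.036, 0.055], 0.61, [206.0, 148.0])]
jar [([0.664, 0.174, 0.074], 0.63, [165.0, 150.0])]
beaker [([0.445, -0.424, 0.021], 0.48, [336.0, 211.0])]
dish [([0.619, -0.464, 0.018], 0.56, [346.0, 162.0])]
bottle [([0.741, 0.061, 0.102], 0.81, [197.0, 125.0])]
{'time': 0.6, 'q': array([ 1.12346899e+00,  5.27438326e-01,  1.43269747e+00,  1.04825508e-05,
        1.18139447e+00, -1.78497665e-01]), 'joint_velocities': array([ 0.00070331, -0.00075837,  0.00035021, -0.0007468 ,  0.00181508,
       -0.00034947]), 'joint_torque': array([-4.27295890e-04, -4.39738083e+01, -1.76890379e+01,  6.34848350e-02,
        5.06923115e-02, -1.81536552e-05]), 'position': array([0.16596194, 0.60254454, 0.24458714]), 'tool_rot': array([1.34012421e-01, 9.90979652e-01, 3.11714124e-05, 4.98882326e-06]), 'ft_force': array([ 0.75671723,  0.88918912, -0.24221445]), 'moment': array([ 0.01561834,  0.02115686, -0.04380959]), 'grip_width': 0.0871341155143623}
```

View pics/top0.png

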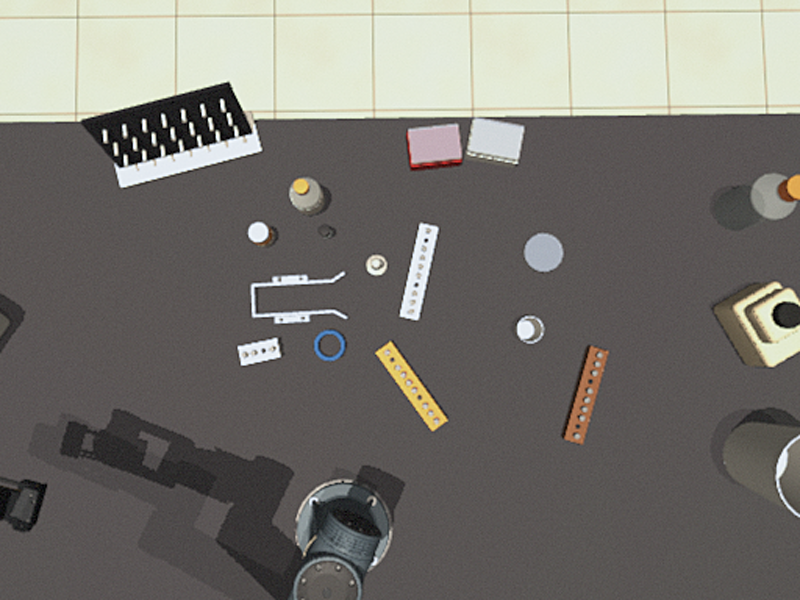

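View pics/scene0.png

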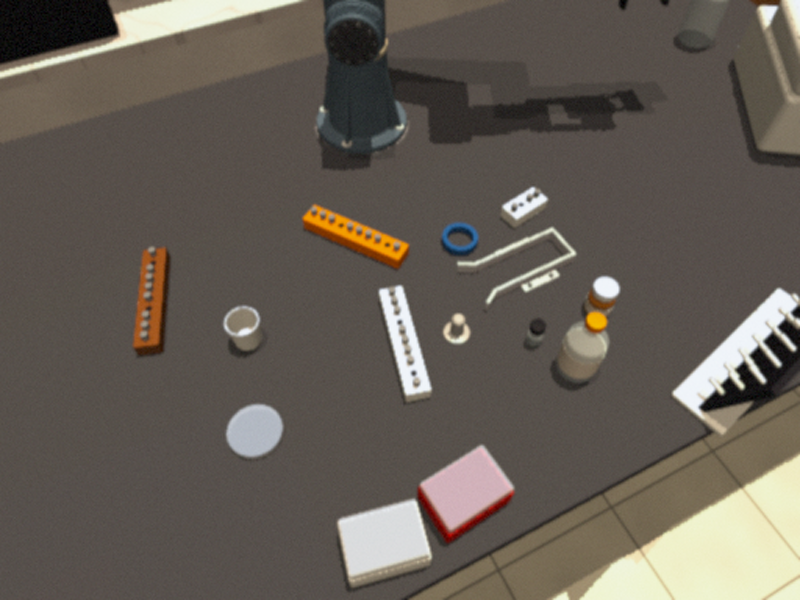

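Top view (800x600): the white rack lies near (419,272), with its near end at (410,318) and far end at (428,226). The post is at (376,264). The bay spans columns 252–345 and rows 272–320, opening to the right (-y). The orange and brown racks are decoys. Next I'll fit the outlines.

```bash
cat >> h.py <<'E'
def rackpose(img,box,zt=0.030,th=150):
    """white rack fit in the top picture; box=(u0,u1,v0,v1) in raw pixels"""
    u0,u1,v0,v1=box; g=img[v0:v1,u0:u1].min(2)
    m=(g>th).astype(np.uint8); n,l,s,_=cv2.connectedComponentsWithStats(m,connectivity=8)
    k=1+np.argmax(s[1:,4]); vv,uu=np.nonzero(l==k)
    P=np.array([pix2w("top",u+u0,v+v0,zt)[:2] for u,v in zip(uu,vv)]).astype(np.float32)
    r=cv2.minAreaRect(P); bx=cv2.boxPoints(r); c=np.array(r[0])
    e=[bx[1]-bx[0],bx[2]-bx[1]]; e=max(e,key=np.linalg.norm)
    return c,np.degrees(np.arctan2(e[1],e[0]))%180,sorted(r[1])
E
python3 - <<'E'
from h import *
a=camera("top")
print("rack",rackpose(a,(250,290,138,212)))
g=a[165:212,155:228].min(2); m=(g>130).astype(np.uint8)
for p in [(253,284),(330,281),(345,273),(253,316),(330,313),(346,318)]:
    print(p,pix2w("top",p[0]*.64,p[1]*.64,.025)[:2].round(3))
for r in m: print(''.join('.#'[i] for i in r))
print(pix2w("top",0+155,165,.025),pix2w("top",227,211,.025))
E
```

```text
rack (array([ 0.5819118 , -0.18229946]), np.float32(166.6943), [0.045448895543813705, 0.2218260020017624])
(253, 284) [0.557 0.197]
(330, 281) [0.561 0.021]
(345, 273) [ 0.579 -0.014]
(253, 316) [0.483 0.197]
(330, 313) [0.488 0.021]
(346, 318) [ 0.476 -0.015]
.........................................................................
.........................................................................
.........................................................................
.........................................................................
.........................................................................
.........................................................................
.........................................................................
.........................................................................
.........................................................................
...............................................................###.......
..............................................................####.......
.........................
[... 2011 characters left out ...]
..###.....................###......
....................####..#################..............................
....................#######################..............................
....................##############.......................................
.........................................................................
.........................................................................
.........................................................................
.........................................................................
.........................................................................
[0.61709986 0.22184681 0.025     ] [ 0.44897109 -0.03454571  0.025     ]
```

```bash
python3 -m jog '[{"grip":255,"travel":[5,-2,0],"twist":5},{"grip":255,"travel":[5,-2,0],"twist":5},{"grip":255,"travel":[5,-2,0],"twist":5},{"grip":255,"travel":[5,-4,0],"twist":0.4},{"grip":255,"travel":[5,-5,0],"twist":0},{"grip":255,"travel":[3,-5,0],"twist":0},{"grip":255,"travel":[0,-5,0],"twist":0},{"grip":255,"travel":[0,-5,0],"twist":0}]' 10
python3 -m jog '[{"grip":255,"travel":[0,-5,0],"twist":0},{"grip":255,"travel":[0,-5,0],"twist":0},{"grip":255,"travel":[0,-5,0],"twist":0},{"grip":255,"travel":[0,-5,0],"twist":0},{"grip":255,"travel":[0,-5,0],"twist":0},{"grip":255,"travel":[0,-5,0],"twist":0},{"grip":255,"travel":[0,-5,0],"twist":0},{"grip":255,"travel":[0,-5,0],"twist":0}]'
```

```text
time: 1.45
position: [0.4063, 0.3355, 0.2445]
tool_rot: [0.0, 1.0, 0.0, 0.0]
ft_force: [-0.5, -0.7, -0.7]
grip_width: 0.0311
time: 2.25
position: [0.4052, -0.0647, 0.245]
tool_rot: [0.0, 1.0, -0.0, 0.001]
ft_force: [0.4, 0.5, -0.2]
grip_width: 0.0004
```

```bash
python3 -m jog '[{"grip":255,"travel":[4.5,-1,0],"twist":0},{"grip":255,"travel":[4.5,-1,0],"twist":0},{"grip":255,"travel":[4.5,-1,0],"twist":0},{"grip":255,"travel":[4.5,-1,0],"twist":0},{"grip":255,"travel":[4.5,-2,0],"twist":0},{"grip":255,"travel":[4.5,-2,0],"twist":0},{"grip":255,"travel":[1.5,0,0],"twist":0},{"grip":255,"travel":[0,0,0],"twist":0}]'
python3 - <<'E'
from h import *
o=get_obs();print(o["position"],o["q"])
w=camera("wrist");t=camera("top")
for n in ("rack","post","bay"):
    print(n,[(np.round(r["at"],3).tolist(),round(r["p"],2)) for r in search_frame(n,"wrist")[:3]])
cv2.imwrite("pics/w1.png",w[:,:,::-1]);c=get_calibration("wrist");print(c)
E
```

```text
time: 3.05
position: [0.6922, -0.1433, 0.2436]
tool_rot: [0.0, 1.0, -0.0, 0.001]
ft_force: [-0.3, 0.2, 0.6]
grip_width: 0.0007
[ 0.69224689 -0.14330936  0.24363809] [-3.61912785e-01  6.43353938e-01  1.20641938e+00  2.70061097e-04
  1.29083883e+00 -1.93262519e+00]
rack [([0.587, -0.176, 0.027], 0.75), ([0.403, -0.561, 0.01], 0.68)]
post [([0.606, -0.086, 0.006], 0.6)]
bay [([0.516, 0.106, 0.02], 0.94)]
{'fx': 297.3186396354542, 'fy': 297.3186396354542, 'cx': 258.2909386287826, 'cy': 189.1402072849475, 'T_tool_cam': array([[ 1.25660492e-04, -9.62688385e-01, -2.70612374e-01,
         7.37031441e-02],
       [ 9.99999660e-01, -9.96614147e-05,  8.18895796e-04,
         7.31624689e-04],
       [-8.15311084e-04, -2.70612385e-01,  9.62688045e-01,
        -1.41022087e-01],
       [ 0.00000000e+00,  0.00000000e+00,  0.00000000e+00,
         1.00000000e+00]])}
```

View pics/w1.png

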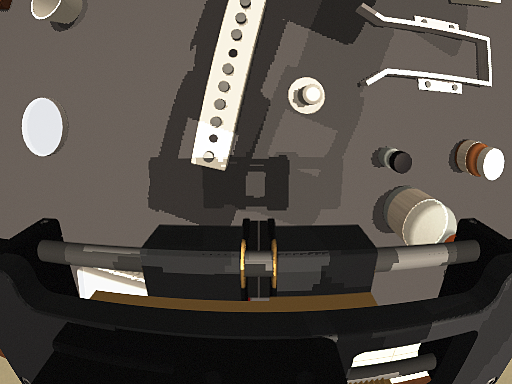

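The wrist view shows the rack's far end at (210,165), the post at (308,95) to its right, and free bench below the fingertips. I'll descend and push the far end toward -y along an arc.

```bash
python3 -m jog '[{"grip":255,"travel":[0,0,-5],"twist":0},{"grip":255,"travel":[0,0,-5],"twist":0},{"grip":255,"travel":[0,0,-5],"twist":0},{"grip":255,"travel":[0,0,-3],"twist":0},{"grip":255,"travel":[0,0,-2],"twist":0},{"grip":255,"travel":[0,0,-1.1],"twist":0},{"grip":255,"travel":[0,-1,0],"twist":0},{"grip":255,"travel":[0,-1,0],"twist":0}]'
python3 -m jog '[{"grip":255,"travel":[0,-0.8,0],"twist":0},{"grip":255,"travel":[0,-0.8,0],"twist":0},{"grip":255,"travel":[-0.1,-0.8,0],"twist":0},{"grip":255,"travel":[-0.1,-0.8,0],"twist":0},{"grip":255,"travel":[-0.2,-0.8,0],"twist":0},{"grip":255,"travel":[-0.2,-0.8,0],"twist":0},{"grip":255,"travel":[-0.3,-0.8,0],"twist":0},{"grip":255,"travel":[-0.3,-0.8,0],"twist":0}]'
python3 - <<'E'
from h import *
w=camera("wrist");t=camera("top")
cv2.imwrite("pics/t2.png",cv2.resize(t[100:280,130:370,::-1],None,fx=3,fy=3,interpolation=cv2.INTER_CUBIC))
cv2.imwrite("pics/w2.png",w[:,:,::-1])
E
```

```text
time: 4.1
position: [0.691, -0.1635, 0.035]
tool_rot: [-0.0, 1.0, -0.001, 0.001]
ft_force: [1.0, -0.3, 0.5]
grip_width: 0.0004
time: 4.9
position: [0.6781, -0.2272, 0.0335]
tool_rot: [0.0, 1.0, 0.0, -0.0]
ft_force: [0.9, 1.5, 1.4]
grip_width: 0.0006
```

View pics/t2.png

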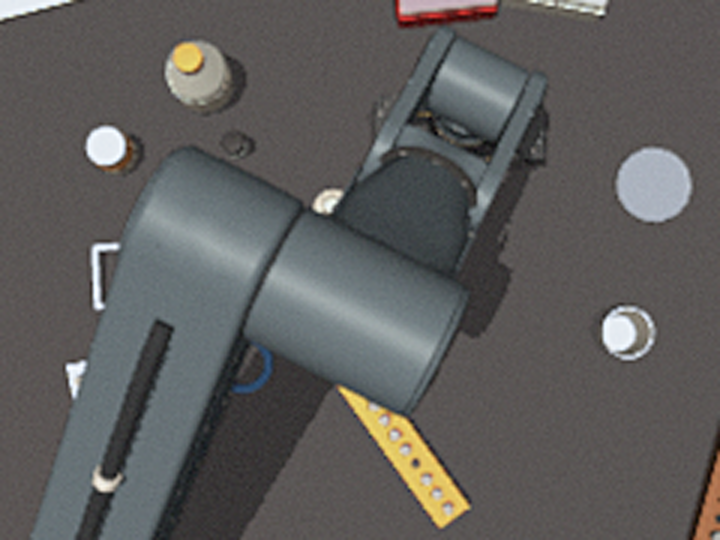

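The top view is blocked by the arm: it covers the rack and bay, and the post is just visible at (328,200). I'll rectify the wrist picture onto the rack-top plane instead.

```bash
cat >> h.py <<'E'
from scipy.spatial.transform import Rotation as Ro
def ortho(w,o,z=0.030,x0=.36,x1=.76,y0=-.38,y1=.14,s=1000):
    """bird's-eye picture, 1 px = 1/s m: rows down = -x, cols right = -y, plane height z"""
    c=get_calibration("wrist");T=np.array(c["T_tool_cam"])
    A=np.eye(4);A[:3,:3]=Ro.from_quat(o["tool_rot"]).as_matrix();A[:3,3]=o["position"];M=np.linalg.inv(A@T)
    X,Y=np.meshgrid(x1-np.arange(int((x1-x0)*s))/s,y1-np.arange(int((y1-y0)*s))/s,indexing="ij")
    P=np.stack([X,Y,np.full_like(X,z),np.ones_like(X)],-1)@M.T
    r=np.hypot(P[...,0],P[...,1]);th=np.arctan2(r,P[...,2]);k=th/np.maximum(r,1e-9)
    U=(c["cx"]+c["fx"]*k*P[...,0]).astype(np.float32);V=(c["cy"]+c["fy"]*k*P[...,1]).astype(np.float32)
    return cv2.remap(w,U,V,cv2.INTER_LINEAR)
def grid(im,x1=.76,y1=.14,s=1000,st=.05):
    im=im.copy()
    for i in range(-20,20):
        r=int(round((x1-i*st)*s));c=int(round((y1-i*st)*s))
        if 0<=r<im.shape[0]: cv2.line(im,(0,r),(im.shape[1],r),(0,160,0),1);cv2.putText(im,"%.2f"%(i*st),(0,r-2),0,.35,(255,255,0),1)
        if 0<=c<im.shape[1]: cv2.line(im,(c,0),(c,im.shape[0]),(0,160,0),1);cv2.putText(im,"%.2f"%(i*st),(c,10),0,.35,(255,255,0),1)
    return im
def look(fn,**k):
    o=get_obs();w=camera("wrist");b=grid(ortho(w,o,**k));cv2.imwrite("pics/"+fn,b[:,:,::-1]);print(o["position"].round(3),o["ft_force"].round(1),o["time"])
    return w,o
E
python3 -c "
from h import *
look('o2.png')"
```

```text
[ 0.678 -0.228  0.033] [-0.1 -0.3 -0.1] 5.0
```

View pics/o2.png

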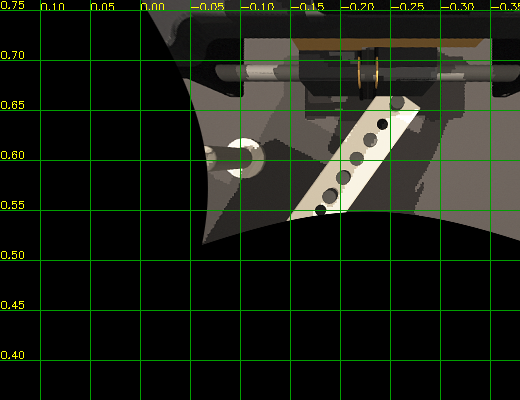

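The rectified view shows the rack turned to about -35°, with its end centre at (0.659,-0.259). The finger is at its corner (368,85), close to slipping off, so I'll back off, re-seat about 2 cm further in and continue the arc.

```bash
python3 -m jog '[{"grip":255,"travel":[0,2,0],"twist":0},{"grip":255,"travel":[-1,-0.2,0],"twist":0},{"grip":255,"travel":[-0.4,-0.7,0],"twist":0},{"grip":255,"travel":[-0.4,-0.7,0],"twist":0},{"grip":255,"travel":[-0.4,-0.7,0],"twist":0},{"grip":255,"travel":[-0.4,-0.7,0],"twist":0},{"grip":255,"travel":[-0.4,-0.7,0],"twist":0},{"grip":255,"travel":[-0.4,-0.6,0],"twist":0}]'
python3 -m jog '[{"grip":255,"travel":[-0.6,-0.6,0],"twist":0},{"grip":255,"travel":[-0.6,-0.6,0],"twist":0},{"grip":255,"travel":[-0.6,-0.6,0],"twist":0},{"grip":255,"travel":[-0.6,-0.4,0],"twist":0},{"grip":255,"travel":[-0.7,-0.4,0],"twist":0},{"grip":255,"travel":[0,0,0],"twist":0}]'
python3 -c "
from h import *
look('o3.png')"
```

```text
time: 5.85
position: [0.6441, -0.2507, 0.0336]
tool_rot: [0.0, 1.0, -0.0, 0.0]
ft_force: [0.8, 0.6, 0.0]
grip_width: 0.0002
time: 6.45
position: [0.6122, -0.2763, 0.0336]
tool_rot: [0.0, 1.0, 0.0, -0.0]
ft_force: [0.5, 1.2, 0.9]
grip_width: 0.0003
[ 0.612 -0.276  0.034] [0.5 1.2 0.9] 6.45
```

View pics/o3.png

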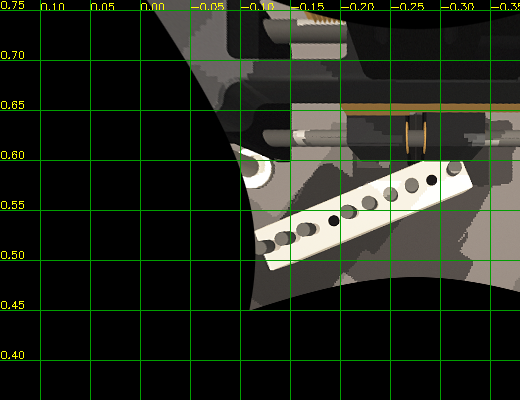

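The rack is now at about -68° with its centre near (0.552,-0.223). Its lower edge runs from (270,270) to (472,187), and the post is clear at (255,165). I'll finish the rotation.

```bash
python3 -m jog '[{"grip":255,"travel":[-0.7,-0.4,0],"twist":0},{"grip":255,"travel":[-0.7,-0.4,0],"twist":0},{"grip":255,"travel":[-0.7,-0.4,0],"twist":0},{"grip":255,"travel":[-0.7,-0.4,0],"twist":0},{"grip":255,"travel":[-0.7,-0.3,0],"twist":0},{"grip":255,"travel":[-0.7,-0.2,0],"twist":0},{"grip":255,"travel":[0,0,0],"twist":0},{"grip":255,"travel":[2,0,0],"twist":0}]'
python3 -m jog '[{"grip":255,"travel":[2,-1,5],"twist":-8.5},{"grip":215,"travel":[0,-3,4],"twist":-8.5},{"grip":215,"travel":[-2,-4,0],"twist":-8.5},{"grip":215,"travel":[-2,-3,0],"twist":-8.5},{"grip":215,"travel":[-2,0,0],"twist":-8.5},{"grip":215,"travel":[0,0,0],"twist":-8.5},{"grip":215,"travel":[0,0,0],"twist":-8.5},{"grip":215,"travel":[0,0,0],"twist":-8.5}]'
python3 -m jog '[{"grip":215,"travel":[0,0,0],"twist":-8.5},{"grip":215,"travel":[0,0,0],"twist":-8.5},{"grip":215,"travel":[0,0,0],"twist":-2},{"grip":215,"travel":[0,0,0],"twist":0}]'
python3 -c "
from h import *
look('o4.png')"
```

```text
time: 7.3
position: [0.588, -0.2961, 0.0329]
tool_rot: [0.001, 1.0, 0.002, -0.003]
ft_force: [-0.1, -0.6, 0.1]
grip_width: 0.0003
time: 8.1
position: [0.5485, -0.4056, 0.1187]
tool_rot: [0.562, 0.827, -0.0, -0.001]
ft_force: [0.3, 0.7, 0.1]
grip_width: 0.0137
time: 8.5
position: [0.5489, -0.4054, 0.1187]
tool_rot: [0.688, 0.725, -0.0, -0.001]
ft_force: [-0.0, 0.4, -0.0]
grip_width: 0.0136
[ 0.549 -0.405  0.119] [-0.   0.4 -0. ] 8.5
```

View pics/o4.png

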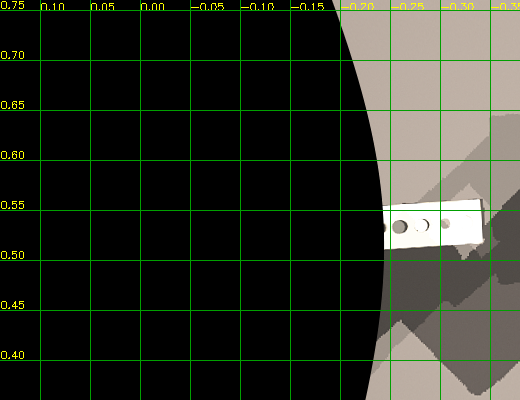

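The tail is centred at (0.539,-0.343) and the rack is at about -86.5°, nearly in line with the bay. I'll check the top camera for the rack's pose relative to the bay axis.

```bash
cat > rel.py <<'E'
from h import *
a=camera("top"); g=a.min(2).astype(float)
def line(r0,r1,cols):
    P=[]
    for c in cols:
        w=np.clip(g[r0:r1,c]-95,0,None); w[w<0.3*w.max()]=0
        P.append(pix2w("top",c,(w*np.arange(r0,r1)).sum()/w.sum(),.025)[:2])
    P=np.array(P);k=np.polyfit(P[:,1],P[:,0],1);return k
cols=[*range(165,173),*range(200,212)]
f=line(174,187,cols);n=line(195,206,cols)
m=(f+n)/2; print("far x=%.4f y+%.4f near x=%.4f y+%.4f gap %.3f"%(*f,*n,(f-n)[1]+.1*(f-n)[0]))
print("mid slope %.4f x at y=.013: %.4f"%(m[0],m[1]+m[0]*.013))
try:
    c,ang,s=rackpose(a,(205,310,150,215)); print("rack",c.round(4),ang,s,"centreline x there %.4f"%(m[1]+m[0]*c[1]))
except Exception as e: print(e)
cv2.imwrite("pics/t5.png",cv2.resize(a[120:240,150:330,::-1],None,fx=4,fy=4,interpolation=cv2.INTER_CUBIC))
E
python3 rel.py
```

```text
far x=-0.0413 y+0.5638 near x=-0.0451 y+0.4937 gap 0.071
mid slope -0.0432 x at y=.013: 0.5282
rack [ 0.5323 -0.2552] 93.852585 [0.04552792012691498, 0.15098460018634796] centreline x there 0.5398
```

View pics/t5.png

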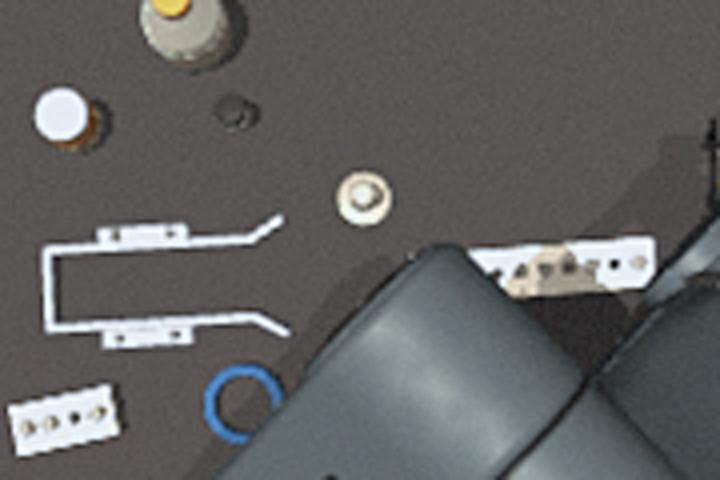

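The bay's axis is x = 0.529 - 0.043·y. The rack's front is about 10 mm low of that line and the tail about 5 mm low. I'll push the tail flat with the two fingertips slightly apart, turning the tool -2° to straighten the rack.

```bash
python3 -m jog '[{"grip":215,"travel":[-1,0,-4],"twist":0},{"grip":215,"travel":[0,0,-3],"twist":0},{"grip":215,"travel":[0,0,-1.5],"twist":0},{"grip":215,"travel":[0,2,0],"twist":0},{"grip":215,"travel":[0,1.2,0],"twist":0},{"grip":215,"travel":[0,0.8,0],"twist":0},{"grip":215,"travel":[0,0.8,0],"twist":0},{"grip":215,"travel":[0,0.8,0],"twist":0}]'
python3 -m jog '[{"grip":215,"travel":[0,0.8,0],"twist":-0.5},{"grip":215,"travel":[0,0.8,0],"twist":-0.5},{"grip":215,"travel":[0,0.8,0],"twist":-0.5},{"grip":215,"travel":[0,0.8,0],"twist":-0.5},{"grip":215,"travel":[0,0.8,0],"twist":0},{"grip":215,"travel":[0,0.8,0],"twist":0},{"grip":215,"travel":[-0.1,0.8,0],"twist":0},{"grip":215,"travel":[0,0,0],"twist":0}]'
python3 rel.py
python3 -c "
from h import *
look('o6.png')"
```

```text
time: 9.4
position: [0.5404, -0.3503, 0.0351]
tool_rot: [0.688, 0.726, -0.0, 0.002]
ft_force: [-0.2, -2.7, 0.1]
grip_width: 0.0139
time: 10.2
position: [0.5387, -0.2926, 0.0345]
tool_rot: [0.701, 0.713, 0.0, -0.0]
ft_force: [-0.2, -1.4, 0.6]
grip_width: 0.0135
far x=-0.0404 y+0.5638 near x=-0.0001 y+0.4863 gap 0.073
mid slope -0.0203 x at y=.013: 0.5248
rack [0.5672 0.0144] 110.45159 [0.013650157488882542, 0.05753687024116516] centreline x there 0.5248
[ 0.538 -0.293  0.034] [ 0.1 -1.1  1. ] 10.25
```

View pics/o6.png

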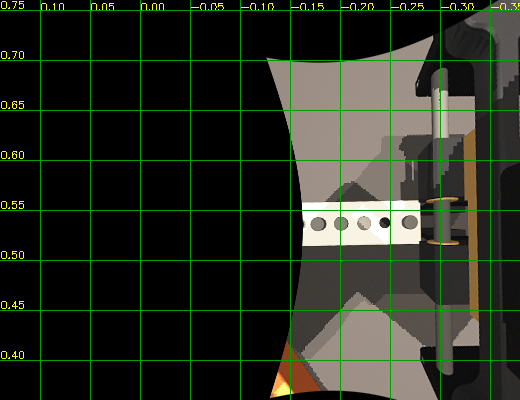

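The rack lies straight, with its tail at (420,222), heading 1.5° off the bay axis and its front about 2 mm off the centreline. I'll slide it in.

```bash
python3 -m jog '[{"grip":215,"travel":[-0.03,0.6,0],"twist":0},{"grip":215,"travel":[-0.03,1,0],"twist":0},{"grip":215,"travel":[-0.03,1,0],"twist":0},{"grip":215,"travel":[-0.03,1,0],"twist":0},{"grip":215,"travel":[-0.03,1,0],"twist":0},{"grip":215,"travel":[-0.03,1,0],"twist":0},{"grip":215,"travel":[-0.03,1,0],"twist":0},{"grip":215,"travel":[-0.03,1,0],"twist":0}]'
python3 -m jog '[{"grip":215,"travel":[-0.03,1,0],"twist":0.3},{"grip":215,"travel":[-0.03,1,0],"twist":0.3},{"grip":215,"travel":[-0.03,1,0],"twist":0.3},{"grip":215,"travel":[-0.03,1,0],"twist":0.3},{"grip":215,"travel":[-0.03,1,0],"twist":0},{"grip":215,"travel":[-0.03,1,0],"twist":0},{"grip":215,"travel":[-0.03,1,0],"twist":0},{"grip":215,"travel":[0,0,0],"twist":0}]'
python3 -c "
from h import *
look('o7.png')"
```

```text
time: 11.1
position: [0.5358, -0.2164, 0.034]
tool_rot: [0.701, 0.713, -0.0, -0.001]
ft_force: [0.6, -1.3, -1.1]
grip_width: 0.0135
time: 11.9
position: [0.5335, -0.1459, 0.0342]
tool_rot: [0.693, 0.721, -0.0, -0.001]
ft_force: [0.1, -0.7, 0.3]
grip_width: 0.0136
[ 0.534 -0.146  0.034] [ 0.1 -0.7  0.3] 11.9
```

View pics/o7.png

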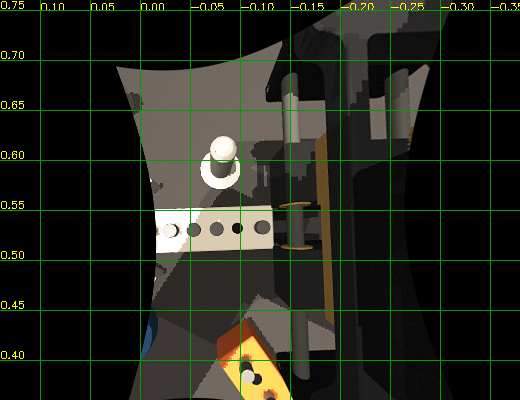

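The rack is inside the bay and in line: tail at (272,227), slope 0.035 against 0.043 for the bay, with only about 1 N on the tool. I'll carry on and slow down near the stop.

```bash
python3 -m jog '[{"grip":215,"travel":[-0.04,1,0],"twist":0},{"grip":215,"travel":[-0.04,1,0],"twist":0},{"grip":215,"travel":[-0.04,1,0],"twist":0},{"grip":215,"travel":[-0.04,1,0],"twist":0},{"grip":215,"travel":[-0.04,1,0],"twist":0},{"grip":215,"travel":[-0.04,1,0],"twist":0},{"grip":215,"travel":[-0.04,1,0],"twist":0},{"grip":215,"travel":[-0.04,1,0],"twist":0}]'
python3 -m jog '[{"grip":215,"travel":[-0.02,0.5,0],"twist":0},{"grip":215,"travel":[-0.02,0.4,0],"twist":0},{"grip":215,"travel":[-0.02,0.4,0],"twist":0},{"grip":215,"travel":[0,0.3,0],"twist":0},{"grip":215,"travel":[0,0.2,0],"twist":0}]'
```

```text
time: 12.75
position: [0.531, -0.067, 0.0343]
tool_rot: [0.693, 0.721, 0.0, 0.0]
ft_force: [0.4, -3.2, 1.5]
grip_width: 0.0139
time: 13.25
position: [0.5305, -0.0499, 0.0343]
tool_rot: [0.693, 0.721, 0.0, 0.0]
ft_force: [-0.3, -5.6, 4.0]
grip_width: 0.0136
```

```bash
python3 -m jog '[{"grip":215,"travel":[0,0.2,0],"twist":0},{"grip":215,"travel":[0,0.2,0],"twist":0},{"grip":215,"travel":[0,0.2,0],"twist":0}]'; python3 -m jog '[{"grip":215,"travel":[0,0.2,0],"twist":0},{"grip":215,"travel":[0,0.1,0],"twist":0}]'
python3 -c "
from h import *
look('o8.png')"
```

```text
time: 13.55
position: [0.5305, -0.044, 0.0343]
tool_rot: [0.693, 0.72, 0.0, 0.0]
ft_force: [0.3, -4.2, 4.3]
grip_width: 0.0136
time: 13.75
position: [0.5304, -0.0409, 0.0343]
tool_rot: [0.693, 0.721, -0.0, 0.0]
ft_force: [-0.5, -5.7, 4.0]
grip_width: 0.0135
[ 0.53  -0.041  0.034] [-0.5 -5.7  4. ] 13.75
```

View pics/o8.png

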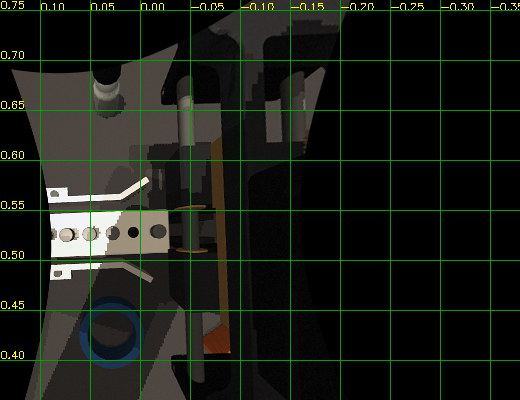

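The rack sits centred between the walls, with its tail at (168,232) sticking out about 46 mm past the wall bends at column 122. It has about 6 mm to go.

```bash
python3 -m jog '[{"grip":215,"travel":[0,0.2,0],"twist":0},{"grip":215,"travel":[0,0.2,0],"twist":0}]'; python3 -m jog '[{"grip":215,"travel":[0,0.15,0],"twist":0},{"grip":215,"travel":[0,0,0],"twist":0}]'
```

```text
time: 14.0
position: [0.5304, -0.037, 0.0343]
tool_rot: [0.693, 0.72, -0.0, 0.0]
ft_force: [0.8, -4.7, 3.2]
grip_width: 0.0137
time: 14.2
position: [0.5304, -0.0352, 0.0343]
tool_rot: [0.693, 0.721, 0.0, 0.0]
ft_force: [0.3, -2.8, 3.1]
grip_width: 0.0135
```

```bash
python3 -m jog '[{"grip":215,"travel":[0,0.2,0],"twist":0}]'; python3 -m jog '[{"grip":215,"travel":[0,0.2,0],"twist":0}]'; python3 -m jog '[{"grip":215,"travel":[0,0.1,0],"twist":0}]'
```

```text
time: 14.3
position: [0.5305, -0.0339, 0.0343]
tool_rot: [0.693, 0.721, -0.0, 0.0]
ft_force: [-1.2, -13.7, 3.3]
grip_width: 0.0137
time: 14.4
position: [0.5312, -0.0336, 0.0344]
tool_rot: [0.692, 0.722, -0.001, 0.002]
ft_force: [-1.3, -19.6, 0.6]
grip_width: 0.0135
time: 14.5
position: [0.5314, -0.0336, 0.0343]
tool_rot: [0.692, 0.722, -0.001, 0.003]
ft_force: [-1.7, -21.2, 1.7]
grip_width: 0.0136
```

The tool stalled at y=-0.0336 with the push force rising to 21 N, so the rack is against the stop. I'll back off, clear the view and check.

```bash
python3 -m jog '[{"grip":215,"travel":[0,-1,0],"twist":0},{"grip":215,"travel":[0,-3,0],"twist":0},{"grip":215,"travel":[0,-3,1],"twist":0},{"grip":215,"travel":[0,-3,5],"twist":0},{"grip":215,"travel":[0,-4,5],"twist":0},{"grip":215,"travel":[0,-5,5],"twist":0},{"grip":215,"travel":[0,-5,0],"twist":0},{"grip":215,"travel":[0,-5,0],"twist":0}]'
python3 -m jog '[{"grip":215,"travel":[-2,-5,0],"twist":0},{"grip":215,"travel":[-2,-5,0],"twist":0},{"grip":215,"travel":[0,0,0],"twist":0}]'
cat > fin.py <<'E'
from h import *
a=camera("top")
for n in "short_rack tape vial jar beaker dish bottle rack".split():
    print(n,[(np.round(r["at"],3).tolist(),round(r["p"],2)) for r in search_frame(n,"top")[:2]])
cv2.imwrite("pics/t9.png",cv2.resize(a[110:240,140:360,::-1],None,fx=3.6,fy=3.6,interpolation=cv2.INTER_CUBIC))
E
python3 fin.py
```

```text
time: 15.3
position: [0.5302, -0.2925, 0.1624]
tool_rot: [0.693, 0.721, 0.001, -0.0]
ft_force: [1.2, -0.2, -0.8]
grip_width: 0.0135
time: 15.6
position: [0.4909, -0.3906, 0.1605]
tool_rot: [0.696, 0.718, -0.0, 0.0]
ft_force: [1.0, 1.2, 0.6]
grip_width: 0.0138
short_rack []
tape [([0.416, 0.026, 0.017], 0.56), ([0.674, 0.034, 0.055], 0.54)]
vial [([0.672, 0.034, 0.055], 0.45)]
jar [([0.664, 0.173, 0.074], 0.48)]
beaker [([0.741, 0.061, 0.103], 0.3)]
dish [([0.637, -0.47, 0.018], 0.72)]
bottle []
rack [([0.299, -0.553, 0.029], 0.94), ([0.524, 0.085, 0.029], 0.92)]
```

View pics/t9.png

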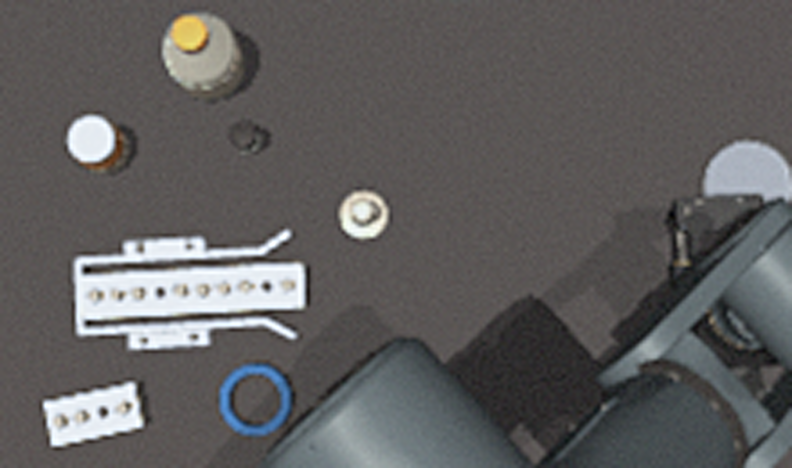

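The final top view shows the rack in the bay, its left end against the stop at (82,295) and its tail at (305,286), parallel to the walls. The bystanders in view haven't moved, and the gripper is well clear.

```bash
python3 -c "
from rig import hand_in
print(hand_in())"
```

```text
the job is handed in; nothing more can be done
None
```

The long rack is parked in the bay against the back stop, and I handed the job in at about 15.7 s of the 72 s allowed. I got no verdict back.

**What I did:** I pushed the rack's far end round with the closed fingertips until it cleared the post and pointed into the mouth. Then I slid it in from the tail with two slightly opened fingertips, at about 1–6 N. At the stop the tool stalled at 21 N, and I backed off clear.

**Last checks:**
- **Rack:** the top picture shows it flat between the walls, parallel to them and touching the stop. The network puts its centre at (0.524, 0.085), about on the bay's centre line.
- **Bystanders:** tape, vial and jar are within about 4 mm of where they started.
- **Not confirmed by the network:**
    - The short rack and the bottle were missed, but both stand in place in the picture.
    - The dish read 18 mm off, probably because the arm half covers it.
    - The beaker could not be checked: the arm hid it and the network's hit was really the bottle. My planned path stayed clear of it.

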